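Hold the funnel over the ramekin

ROBOT

A 6-joint arm with a two-finger parallel gripper is mounted at the origin on the work surface. World frame = base frame: x ahead of the robot, y to its left, z up, the work surface at z = 0. Lengths are in mm, angles in degrees, forces in N, time in s.
With the tool pointing down it reaches from about 350 to 850 mm from the base axis. Payload 8.1 kg.
Tool frame: the origin (TCP) lies midway between the tips of the shut fingers; the grasp point (between the pads) lies 19 mm behind it (hold_point_z is the distance from the TCP to the grasp point, in mm); z points along the fingers, y is the direction in which the jaws open and shut (so a half turn about z gives the same grasp; the last joint's range is limited). The gripper opens to 85 mm and grips with 20 to 120 N. Pads are 22 mm wide; open, the fingers measure 114 mm over their backs; the gripper's body (76 mm by 85 mm) begins 54 mm behind the grasp point. The pads swing forward as they close: fully open they stand 13 mm farther back than shut.
Start: joints at [59.106, 7.471, 85.268, -0, 87.261, -4.893], TCP at [263.011, 539.287, 231.292] pointing down, gripper open.
Joint ranges: [-169.43, 169.43], [-51.17, 129.36], [1.28, 143.12], [-76.62, 256.62], [0, 156.53], [-152.29, 152.29]. Speed limits (degrees/s): [136.94, 136.94, 159.86, 180, 180, 180].

INTERFACE

Orientations are given as [roll, pitch, yaw] about the fixed x, y, z axes, in that order (R = Rz(yaw) Ry(pitch) Rx(roll)).
In Python, from bench import sense, snapshot, camera_params, hand_in, hold_point_z gives the robot as it stands.
- The arm moves only by the tool servo_tool, never from a script. Its argument "motion" is a list of rows, each a list of 7 numbers: the finger opening in mm, from 0 to 85.4, then the shift along the tool's x, y, z in mm, then the turn, a rotation vector about the tool's x, y, z in rad. A call has 1 to 10 rows; each row shifts and turns the pose as measured when the row begins, along the tool's axes as they then stand; what a row does not reach is not made up. A row lasts 1/10 s, in which the tool goes at most 50 mm and 8.59 degrees, less where a joint would pass 70% of its speed; a pose out of reach is approached as far as the arm can. A call with a gripper value outside its range is refused whole. The fingers move at their own pace and stop on an object; "force" is the grip in N (left out, the last holds). Time passes only in rows, so rows that do not move let the fingers close. It gives the time, the measured TCP pose, the force and the opening at its end, in the units of the state.
- sense(): the state, without advancing time (a new reading comes with each control period).
- snapshot(name): name is "scene" or "top"; returns the picture (480x640x3 uint8, blue, green, red); there is no depth.
- camera_params(name): a dict with "fx", "fy", "cx", "cy" (pixels), "R" (3x3) and "t" (3): a world point X has camera coordinates R X + t. Camera axes: x right, y down, z forward; pixel columns grow to the right and rows downward; lengths in mm; the calibration is good to about 2 mm. A picture is of the moment at which its call begins. camera_params takes no time and is no camera call.
- hand_in(): hands the job in, once; it reports no verdict.
The state is a dict: "time": time; "joint_pos": joint angles; "qd": joint speeds; "joint_efforts": joint torques, N m; "tool_pos": TCP position; "tcp_rot": TCP orientation; "ft_force": force on the tool from outside, world axes, zero at the start; "wrist_torque": the same for the moment, N m; "finger_gap": finger opening in mm.
Only numpy, scipy, OpenCV 4.12 (cv2) and the standard library are available. Lean on these libraries where they do the work, as an engineer would, in place of code of your own. Each camera call takes 0.05 s, during which the arm holds its last target. There are 200 camera calls.

TASK

Pick the steel funnel out of the tray by its handle, lift it over the skewer rack, and hold it upright and centred above the empty white ramekin, with the end of its spout about 2 cm above the ramekin's rim and not touching it, ready for spice rub to be poured in. Finish while still gripping it there, motionless: do not set it down or let go. Leave the ramekin, the skewers and everything else where they are.

Things in the scene. Friction and masses are not known exactly. Their poses are not given: they have to be found in the camera images.
- funnel: Wide-mouth steel funnel, about 0.12 kg, upright on its spout in the tray. Origin: centre of the spout's lower end; z up its axis. Spout 44 mm across, 30 mm tall, flaring to an 80 mm mouth; height 78 mm. A straight bar handle along -x, from 37 to 105 mm off the axis, 14 mm wide (y), 12 mm tall, mid-height at z = 70 mm. Pinch it across its width from above, about 72 mm off the axis.
- ramekin: Empty white ceramic ramekin with straight fluted sides, loose on the shelf, 90 mm across, 45 mm tall, wall 5 mm, 0.22 kg. Origin: centre of its underside. It may stand in either of two places left of the skewer rack; the round bowl stands in the other.
- ramekin_rim (a point): Centre of the ramekin's mouth, level with its rim, 45 mm above the shelf; z up.
- tray: Fixed open wooden tray right of the skewer rack, 320 x 270 mm (its x, y), 45 mm tall, walls and floor 5 mm. Origin: centre of its underside. Holds the funnel, measuring cup, shaker and cutter.
- cup: Straight-sided steel measuring cup in the tray, closed bottom, 60 mm across, 42 mm tall, with a flat bar handle along its -x out to 95 mm from the axis. Origin: centre of its underside. To be left alone.
- shaker: Round glass shaker with a steel cap standing in the tray, 42 mm across, 70 mm tall. Origin: centre of its underside. To be left alone.
- cutter: Plain steel pastry ring standing in the tray, 56 mm across, 25 mm tall. Origin: centre of its underside. To be left alone.
- rack: Fixed aluminium skewer rack standing across the way between tray and ramekin: two slotted end plates 220 mm apart along its x, each 90 mm wide (y), top 100 mm above the shelf. Origin: centre of its underside. The three skewers lie in the slots below its top.
- bowl: Round green hard-silicone pinch bowl, loose, 96 mm across, 36 mm tall. Origin: centre of its underside. To be left alone.
- spatula: Aluminium spatula lying on the shelf at the left, 300 mm long along its x. To be left alone.
- skewer0: Flat steel skewer, about 315 mm long, 7 mm wide, 3 mm thick, lying along the rack's x in the slot -29 mm along the rack's y, underside 78 mm above the shelf. Loose; to be left alone.
- skewer1: Flat steel skewer, about 315 mm long, 7 mm wide, 3 mm thick, lying along the rack's x in the slot 0 mm along the rack's y, underside 78 mm above the shelf. Loose; to be left alone.
- skewer2: Flat steel skewer, about 315 mm long, 7 mm wide, 3 mm thick, lying along the rack's x in the slot 29 mm along the rack's y, underside 78 mm above the shelf. Loose; to be left alone.
Not all that is in view belongs to the job. What is shaped like the funnel but orange or yellow is not meant.

How it is judged (in metres and radians):
On the way, in this order (a step that is already met when the one before it is completed fails the run):
1. the funnel is held in the fingers, lifted clear of the tray (contact force between the fingers and funnel above 1 N and height (world z) of funnel above 0.07 m), for 0.1 s.
2. the held funnel passes over the skewer rack (contact force between the fingers and funnel above 1 N and y of funnel in the frame of rack between -0.05 and 0.05 m and x of funnel in the frame of rack between -0.22 and 0.22 m and z of funnel in the frame of rack above 0.1 m), for 0.04 s.
At the end, for the whole second after the job is handed in: The funnel, gripped by the fingers and carried by nothing else, is still, upright within 8 degrees, its axis within 12 mm of the ramekin's centre and the spout's end 8 to 35 mm above the rim; ramekin within 15 mm of its start, skewers 15 mm, bowl and spatula 20 mm, cup, shaker and cutter 40 mm (contact force between the fingers and funnel above 1 N and horizontal distance between funnel and ramekin_rim below 0.012 m and z of funnel in the frame of ramekin_rim between 0.008 and 0.035 m and angle between funnel's own z axis and vertical below 0.14 rad and linear speed of funnel below 0.02 m/s and angle between ramekin's own z axis and vertical below 0.05 rad and contact force between funnel and ramekin below 0.05 N and contact force between funnel and bowl below 0.05 N and contact force between funnel and rack below 0.05 N and contact force between funnel and tray below 0.05 N and contact force between funnel and skewer0 below 0.05 N and contact force between funnel and skewer1 below 0.05 N and contact force between funnel and skewer2 below 0.05 N and not (distance of ramekin from where it was at the start of the episode above 0.015 m) and not (distance of any of skewer0, skewer1, skewer2 from where it was at the start of the episode above 0.015 m) and not (distance of any of cup, shaker, cutter from where it was at the start of the episode above 0.04 m) and not (distance of any of bowl, spatula from where it was at the start of the episode above 0.02 m)); the arm keeps its last pose, push and grip.
It fails at once if the ramekin is pushed more than 15 mm or lifted (distance of ramekin from where it was at the start of the episode above 0.015 m).
It fails at once if the funnel touches the ramekin (contact force between funnel and ramekin above 0.3 N).
It fails at once if a skewer is shifted more than 15 mm (distance of any of skewer0, skewer1, skewer2 from where it was at the start of the episode above 0.015 m).
It fails at once if the cup, shaker or cutter is moved more than 40 mm (distance of any of cup, shaker, cutter from where it was at the start of the episode above 0.04 m).
It fails at once if the bowl or spatula is moved more than 20 mm (distance of any of bowl, spatula from where it was at the start of the episode above 0.02 m).
It also fails if it takes over 32 s, if anything falls off the work surface, if the arm or the gripper's body presses on something with over 40 N, if the wrist force passes 120 N, or if a joint passes its speed limit or range.

## Working session

There is one attempt and no reset: what is moved stays moved. The work goes in short steps, Python scripts to look and compute and a tool call to move; the robot and the scene stay as the last step left them, time stands still between calls to the robot, and variables do not carry over. Pictures are saved under pics/ and viewed, about 8 in all and at most 12, crops included, and the job is handed in when it is done.

Besides the shell and the picture viewer there is one more tool, called after "Call:" as name(argument=value, ...) on one line, values as JSON. servo_tool: Moves the arm, as the interface text tells. Its arguments: {"type":"object","properties":{"motion":{"type":"array"},"force":{"type":"number"}},"required":["motion"]}

```bash
mkdir -p pics; cat > h.py <<'E'
import numpy as np, cv2
from bench import *
def ray(cam,u,v):
    p=camera_params(cam); R=np.array(p["R"]);t=np.array(p["t"])
    d=R.T@np.array([(u-p["cx"])/p["fx"],(v-p["cy"])/p["fy"],1]); return -R.T@t,d
def onplane(cam,u,v,z):
    o,d=ray(cam,u,v); return o+d*(z-o[2])/d[2]
def proj(cam,X):
    p=camera_params(cam); c=np.array(p["R"])@X+np.array(p["t"]); return p["fx"]*c[0]/c[2]+p["cx"],p["fy"]*c[1]/c[2]+p["cy"]
def tri(a,b):
    (o1,d1),(o2,d2)=ray(*a),ray(*b); A=np.c_[d1,-d2]; s=np.linalg.lstsq(A,o2-o1,rcond=None)[0]
    P,Q=o1+s[0]*d1,o2+s[1]*d2; return (P+Q)/2,np.linalg.norm(P-Q)
E
python3 - <<'E'
from h import *
for n in("scene","top"):
    cv2.imwrite(f"pics/{n}0.png",snapshot(n)); p=camera_params(n); print(n,p["fx"],-np.array(p["R"]).T@p["t"],np.array(p["R"]).round(2).tolist())
s=sense(); print(s["tool_pos"],s["tcp_rot"],s["finger_gap"],s["time"],hold_point_z)
E
```

```text
scene 601.6311869194406 [1386.19315092 -294.40638589 1128.56062461] [[0.32, 0.95, 0.02], [0.72, -0.23, -0.66], [-0.62, 0.22, -0.75]]
top 541.6823740454671 [ 486.77373977  -10.18046443 1391.55743069] [[-0.01, -1.0, -0.02], [-1.0, 0.01, -0.04], [0.04, 0.02, -1.0]]
[262.76377457 538.86384833 230.34846481] [-1.79905920e+02 -7.26241211e-03  1.54000564e+02] 85.09191029556011 0.1 18.700000000000003
```

View pics/scene0.png

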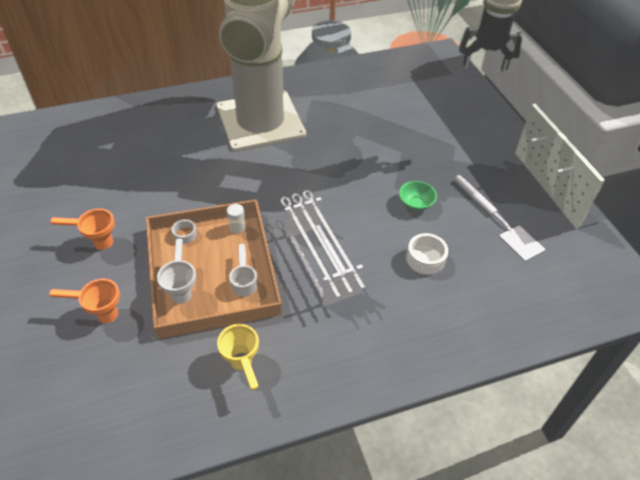

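View pics/top0.png

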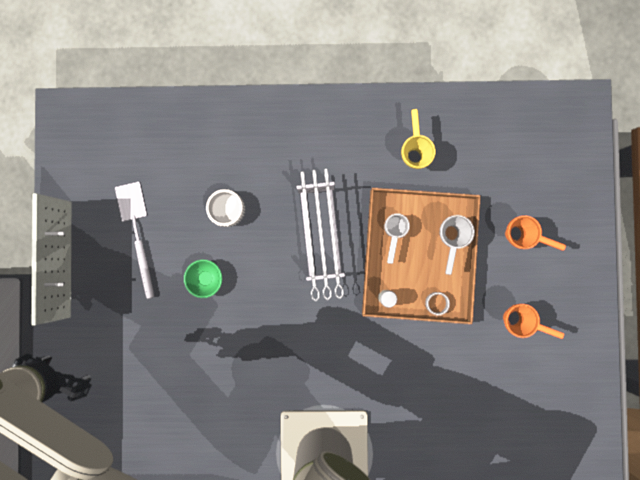

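The steel funnel candidates are two grey vessels in the tray:
- top (457,232) / scene (177,275): it tapers to a spout below a wide mouth, so it should be the funnel.
- top (397,225) / scene (243,280): it is straight-sided and smaller, so it should be the measuring cup.

The orange ones at top (523,232) and (521,321) and the yellow one at (418,152) are decoys. The white ramekin is at top (225,208) / scene (428,254), and the green bowl is at top (203,279). I'll confirm the funnel in one crop.

```bash
python3 - <<'E'
from h import *
a=cv2.imread("pics/scene0.png")[215:315,140:280]; b=cv2.imread("pics/top0.png")[195:295,370:490]
f=lambda i:cv2.resize(i,None,fx=3,fy=3,interpolation=cv2.INTER_CUBIC)
cv2.imwrite("pics/crop1.png",np.hstack([f(a),f(b)]))
E
```

```text
(no output)
```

View pics/crop1.png

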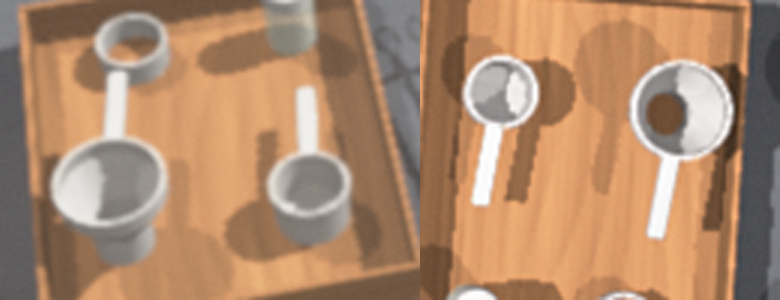

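The crop confirms it. The vessel at top (457,232) / scene (176,277) flares from a spout, and wood shows through its bottom hole. The other vessel has a closed bottom and is the cup. Next I'll measure the mouth, handle tip and ramekin rim in both views.

```bash
python3 - <<'E'
from h import *
I={n:cv2.imread(f"pics/{n}0.png") for n in("scene","top")}
def hullfit(n,box,smax,vmin,off=None):
    x0,y0,x1,y1=box; hsv=cv2.cvtColor(I[n][y0:y1,x0:x1],cv2.COLOR_BGR2HSV)
    m=((hsv[...,1]<smax)&(hsv[...,2]>vmin)).astype(np.uint8)
    c=max(cv2.findContours(m,cv2.RETR_EXTERNAL,cv2.CHAIN_APPROX_NONE)[0],key=cv2.contourArea)[:,0]+[x0,y0]
    return c
vis={n:I[n].copy() for n in I}
F={}
# funnel: scene box, top box
for n,box in(("scene",(152,232,204,305)),("top",(434,208,478,280))):
    c=hullfit(n,box,70,100); 
    tip=c[c[:,1]<247] if n=="scene" else c[c[:,1]>262]
    if n=="scene": mo=c[(c[:,1]>262)&(c[:,1]<282)]   # rim sides
    else: mo=c[c[:,1]<246]
    e=cv2.fitEllipse(mo.astype(np.float32)); F[n]=e
    print(n,"mouth",np.round(e[0],1),np.round(e[1],1),"bbox",c.min(0),c.max(0),"tip rows",[(y,c[c[:,1]==y][:,0].min(),c[c[:,1]==y][:,0].max()) for y in sorted(set(c[:,1])) if (n=="top" and y>248) or (n=="scene" and y<264)])
    cv2.polylines(vis[n],[c.reshape(-1,1,2)],True,(0,0,255))
print("mouth tri",tri(("scene",*F["scene"][0]),("top",*F["top"][0])))
R={}
for n,box in(("scene",(400,228,455,278)),("top",(200,185,250,232))):
    c=hullfit(n,box,60,150); h=cv2.convexHull(c)[:,0]
    mo=c[c[:,1]<252] if n=="scene" else c
    e=cv2.fitEllipse(mo.astype(np.float32)); R[n]=e; print(n,"ram",np.round(e[0],1),np.round(e[1],1),c.min(0),c.max(0))
    cv2.polylines(vis[n],[c.reshape(-1,1,2)],True,(0,0,255)); 
print("ram tri",tri(("scene",*R["scene"][0]),("top",*R["top"][0])))
print("top@45",onplane("top",*R["top"][0],45),"mouth top@78+5",onplane("top",*F["top"][0],83))
for n in I:
    for d,col in((F,(0,255,0)),(R,(0,255,0))): cv2.ellipse(vis[n],d[n],col,1)
f=lambda i,b:cv2.resize(i[b[1]:b[3],b[0]:b[2]],(390,290),interpolation=cv2.INTER_NEAREST)
cv2.imwrite("pics/fit.png",np.vstack([np.hstack([f(vis["scene"],(140,225,220,310)),f(vis["top"],(425,205,490,285))]),np.hstack([f(vis["scene"],(395,225,460,280)),f(vis["top"],(195,180,255,236))])]))
E
```

```text
scene mouth [175.8 276. ] [31.1 39.8] bbox [156 232] [196 302] tip rows [(np.int64(232), np.int64(171), np.int64(196)), (np.int64(233), np.int64(172), np.int64(196)), (np.int64(234), np.int64(173), np.int64(196)), (np.int64(235), np.int64(173), np.int64(196)), (np.int64(236), np.int64(173), np.int64(195)), (np.int64(237), np.int64(174), np.int64(195)), (np.int64(238), np.int64(174), np.int64(194)), (np.int64(239), np.int64(175), np.int64(193)), (np.int64(240), np.int64(175), np.int64(192)), (np.int64(241), np.int64(175), np.int64(190)), (np.int64(242), np.int64(175), np.int64(188)), (np.int64(243), np.int64(175), np.int64(183)), (np.int64(244), np.int64(175), np.int64(182)), (np.int64(245), np.int64(175), np.int64(182)), (np.int64(246), np.int64(175), np.int64(182)), (np.int64(247), np.int64(175), np.int64(181)), (np.int64(248), np.int64(175), np.int64(181)), (np.int64(249), np.int64(175), np.int64(181)), (np.int64(250), np.int64(175), np.int64(181)), (np.int64(251), np.int64(175), np.int64(181)), (np.int64(252), np.int64(175), np.int64(181)), (np.int64(253), np.int64(175), np.int64(
[... 1475 characters left out ...]
int64(452)), (np.int64(269), np.int64(446), np.int64(451)), (np.int64(270), np.int64(446), np.int64(451)), (np.int64(271), np.int64(446), np.int64(451)), (np.int64(272), np.int64(445), np.int64(451)), (np.int64(273), np.int64(446), np.int64(451)), (np.int64(274), np.int64(448), np.int64(450))]
mouth tri (array([ 555.48540101, -327.24158483,   78.08920049]), np.float64(0.2213984990593937))
scene ram [427.9 248.2] [31.5 41.1] [408 232] [448 271]
top ram [223.8 207.4] [36.9 37. ] [205 189] [242 226]
ram tri (array([624.56121647, 244.19181474,  43.70086417]), np.float64(0.6825861348371136))
top@45 [624.30177344 243.6218664   45.        ] mouth top@78+5 [ 555.20368673 -326.1663888    83.        ]
```

View pics/fit.png

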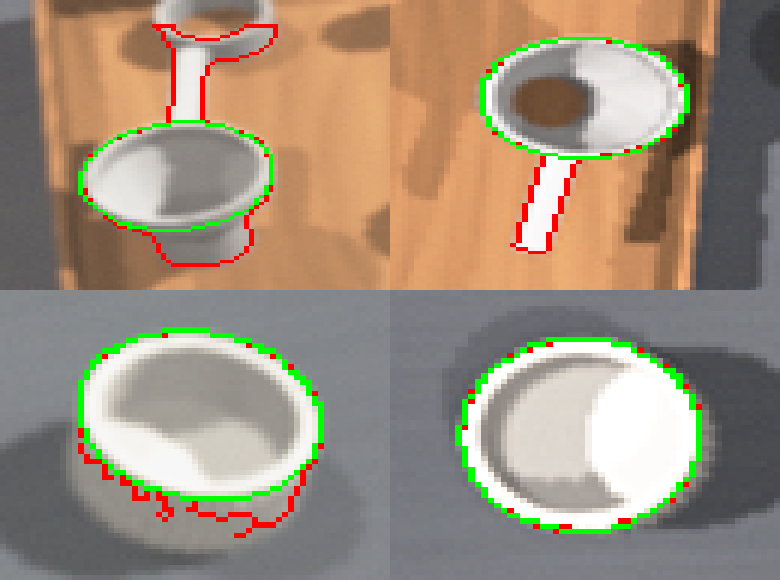

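The fits follow the rims well. The funnel mouth centre is about (555,−327,78) and the ramekin rim centre about (624,244,44). The two-view heights are within 5 mm of the text. Next I need the handle direction and the move.

```bash
cat >> h.py <<'E'
from scipy.spatial.transform import Rotation as Ro
def go(target,yaw):
    s=sense(); R=Ro.from_euler("xyz",s["tcp_rot"],degrees=True); T=Ro.from_euler("xyz",[180,0,yaw],degrees=True)
    print("t",s["time"],"tcp",np.round(s["tool_pos"],1),"rpy",np.round(s["tcp_rot"],2),"gap",round(s["finger_gap"],1),"F",np.round(s["ft_force"],1))
    print("shift tool",np.round(R.inv().apply(np.array(target)-s["tool_pos"]),1),"turn tool",np.round((R.inv()*T).as_rotvec(),3),"joints",np.round(s["joint_pos"],1))
E
python3 - <<'E'
from h import *
I=cv2.imread("pics/top0.png"); hsv=cv2.cvtColor(I[250:273,434:470],cv2.COLOR_BGR2HSV)
m=(hsv[...,1]<70)&(hsv[...,2]>100); r,c=np.nonzero(m)
v=np.unique(r); u=np.array([c[r==k].mean() for k in v])+434; v=v+250
P=np.array([onplane("top",a,b,80) for a,b in zip(u,v)])
k,b=np.polyfit(P[:,0],P[:,1],1); d=np.array([-1,-k])/np.hypot(1,k)
C=np.array([555.3,-326.7]); print("handle dir",d,"yaw",np.degrees(np.arctan2(d[1],d[0])),"line y at axis x",k*C[0]+b,"tip",onplane("top",449,274.5,80))
G=C+72*d; G[1]=k*G[0]+b; print("grasp",G)
go([*G,150],np.degrees(np.arctan2(d[1],d[0])))
E
```

```text
handle dir [-0.97758247  0.21055288] yaw 167.8452454198661 line y at axis x -324.9360481930287 tip [ 452.04218897 -306.13397684   80.        ]
grasp [ 484.91406225 -309.77624059]
t 0.1 tcp [262.8 538.9 230.3] rpy [-1.7991e+02 -1.0000e-02  1.5400e+02] gap 85.1 F [ 0.6 -0.8  0.7]
shift tool [-571.7 -665.2   81.4] turn tool [-0.002 -0.    -0.242] joints [59.1  7.5 85.3 -0.  87.3 -4.9]
```

Call:
servo_tool(motion=[[85, -32, -38, 0, 0, 0, -0.12], [85, -30, -38, 0, 0, 0, -0.12], [85, -22, -43, 0, 0, 0, 0], [85, -22, -43, 0, 0, 0, 0], [85, -22, -43, 0, 0, 0, 0], [85, -22, -43, 0, 0, 0, 0], [85, -22, -43, 0, 0, 0, 0], [85, -22, -43, 0, 0, 0, 0], [85, -22, -43, 0, 0, 0, 0], [85, -22, -43, 0, 0, 0, 0]], force=40)

```text
time: 1.1
tool_pos: [392.5, 59.7, 224.6]
tcp_rot: [-179.5, -0.3, 168.9]
ft_force: [1.7, 0.9, 0.5]
finger_gap: 84.8
```

```bash
python3 -c "
from h import *
go([484.9,-309.8,140],167.8)"
```

```text
t 1.1 tcp [392.5  59.7 224.6] rpy [-179.46   -0.31  168.92] gap 84.8 F [1.7 0.9 0.5]
shift tool [-162.2 -344.1   87. ] turn tool [-0.01  -0.005  0.02 ] joints [  1.7 -25.1 115.2  -0.5  90.3 -77.2]
```

Call:
servo_tool(motion=[[85, -19, -42, 0, -0.005, -0.002, 0.01], [85, -19, -42, 0, -0.005, -0.002, 0.01], [85, -19, -42, 0, 0, 0, 0], [85, -19, -42, 0, 0, 0, 0], [85, -19, -42, 0, 0, 0, 0], [85, -19, -42, 0, 0, 0, 0], [85, -19, -42, 10, 0, 0, 0], [85, -12, -25, 20, 0, 0, 0], [85, 0, 0, 20, 0, 0, 0], [85, 0, 0, 0, 0, 0, 0]])

```text
time: 2.1
tool_pos: [465.5, -304.6, 170.5]
tcp_rot: [179.9, -0.1, 167.2]
ft_force: [0.4, 0.2, -0.5]
finger_gap: 85.0
```

```bash
python3 -c "
from h import *
go([484.9,-309.8,110],167.8)"
```

```text
t 2.1 tcp [ 465.5 -304.6  170.5] rpy [ 1.7994e+02 -7.0000e-02  1.6720e+02] gap 85.0 F [ 0.4  0.2 -0.5]
shift tool [-20.1  -0.8  60.4] turn tool [ 0.001 -0.001 -0.011] joints [ -38.5    2.9   96.5    0.    80.7 -115.7]
```

Call:
servo_tool(motion=[[85, -10, -0.5, 20, 0, 0, -0.005], [85, -10, -0.5, 20, 0, 0, -0.005], [85, 0, 0, 20, 0, 0, 0], [85, 0, 0, 20, 0, 0, 0], [85, 0, 0, 20, 0, 0, 0], [85, 0, 0, 10, 0, 0, 0], [85, 0, 0, 0, 0, 0, 0]])

```text
time: 2.8
tool_pos: [487.4, -308.0, 62.6]
tcp_rot: [-180.0, 0.1, 168.0]
ft_force: [-0.6, 0.2, 0.4]
finger_gap: 84.9
```

```bash
python3 -c "
from h import *
go([484.9,-309.8,54],167.8)
f=lambda i:cv2.resize(i,None,fx=3,fy=3,interpolation=cv2.INTER_CUBIC)
a=snapshot('scene')[190:320,130:260]; b=snapshot('top')[195:325,370:500]
cv2.imwrite('pics/pre.png',np.hstack([f(a),f(b)]))"
```

```text
t 2.8 tcp [ 487.4 -308.    62.6] rpy [-1.8000e+02  1.1000e-01  1.6799e+02] gap 84.9 F [-0.6  0.2  0.4]
shift tool [ 2.1 -2.3  8.6] turn tool [-0.     0.002  0.003] joints [ -37.4   12.    98.5    0.    69.4 -115.4]
```

View pics/pre.png

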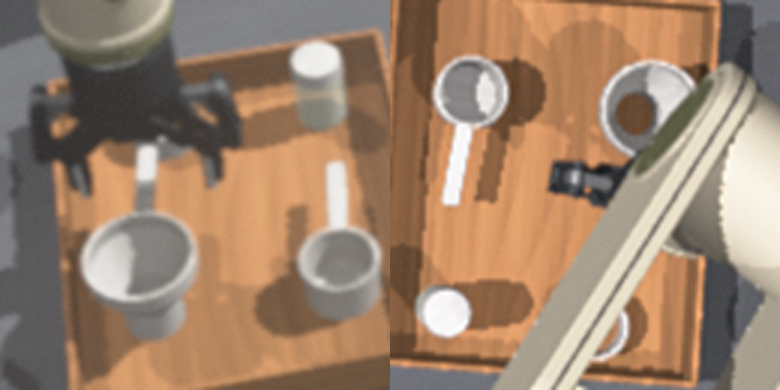

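In the scene view (crop left) the handle at (147,180) lies midway between the fingertips at (80,180) and (212,172). Nothing else is near them. I'll go down the rest of the way and close.

Call:
servo_tool(motion=[[85, 2, -2, 5, 0, 0, 0], [85, 0, 0, 4, 0, 0, 0], [0, 0, 0, 0, 0, 0, 0], [0, 0, 0, 0, 0, 0, 0], [0, 0, 0, 0, 0, 0, 0], [0, 0, 0, 0, 0, 0, 0], [0, 0, 0, 0, 0, 0, 0], [0, 0, 0, 0, 0, 0, 0], [0, 0, 0, 0, 0, 0, 0]], force=60)

```text
time: 3.8
tool_pos: [488.2, -312.4, 59.5]
tcp_rot: [-179.8, 0.6, 168.0]
ft_force: [-0.2, -0.3, -0.2]
finger_gap: 12.5
```

Call:
servo_tool(motion=[[0, 0, 0, 0, 0, 0, 0], [0, 0, 0, 0, 0, 0, 0]])

```text
time: 4.0
tool_pos: [488.1, -312.5, 59.5]
tcp_rot: [-179.8, 0.6, 168.0]
ft_force: [-0.6, 0.2, -0.4]
finger_gap: 12.4
```

```bash
python3 -c "
from h import *
go([484.9,-309.8,54],167.8)
f=lambda i:cv2.resize(i,None,fx=3,fy=3,interpolation=cv2.INTER_CUBIC)
a=snapshot('scene')[190:320,130:260]
go([484.9,-309.8,54],167.8)
cv2.imwrite('pics/grip.png',f(a))"
```

```text
t 4.0 tcp [ 488.1 -312.5   59.5] rpy [-179.76    0.59  167.97] gap 12.4 F [-0.6  0.2 -0.4]
shift tool [3.8 1.9 5.4] turn tool [-0.004  0.01   0.003] joints [ -37.7   12.2   98.7    0.    68.5 -115.7]
t 4.05 tcp [ 488.2 -312.4   59.5] rpy [-179.76    0.6   167.98] gap 13.0 F [-0.5  0.1  1.5]
shift tool [3.8 1.9 5.5] turn tool [-0.004  0.01   0.003] joints [ -37.7   12.2   98.7    0.    68.5 -115.7]
```

View pics/grip.png

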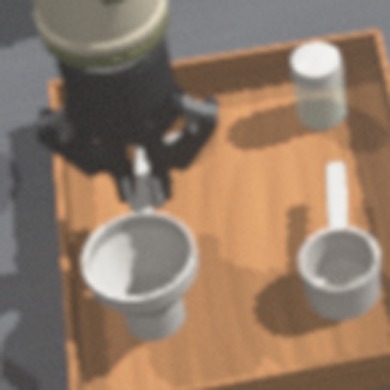

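The fingers hold the handle, but the pads sit about 4 mm above its mid-height. I'll regrip slightly lower.

Call:
servo_tool(motion=[[40, 0, 0, 0, 0, 0, 0], [40, 0, 0, 0, 0, 0, 0], [40, 0, 0, 6, 0.0, 0.005, 0], [40, 0, 0, 3, 0, 0.003, 0], [0, 0, 0, 1, 0, 0, 0], [0, 0, 0, 0, 0, 0, 0], [0, 0, 0, 0, 0, 0, 0], [0, 0, 0, 0, 0, 0, 0], [0, 0, 0, 0, 0, 0, 0], [0, 0, 0, 0, 0, 0, 0]], force=80)

```text
time: 5.05
tool_pos: [488.2, -312.4, 48.3]
tcp_rot: [-179.8, 0.1, 168.0]
ft_force: [0.5, -0.4, 0.1]
finger_gap: 13.0
```

Call:
servo_tool(motion=[[0, 0, 0, -5, 0, 0, 0], [0, 0, 0, -10, 0, 0, 0], [0, 0, 0, -20, 0, 0, 0], [0, 0, 0, -20, 0, 0, 0], [0, 0, 0, -25, 0, 0, 0], [0, 0, 0, -25, 0, 0, 0], [0, 0, 0, -25, 0, 0, 0], [0, 0, 0, -25, 0, 0, 0], [0, 0, 0, -15, 0, 0, 0], [0, 0, 0, 0, 0, 0, 0]])

```text
time: 6.05
tool_pos: [487.2, -311.0, 230.2]
tcp_rot: [-179.8, 0.1, 168.0]
ft_force: [-0.6, -1.4, -0.0]
finger_gap: 12.9
```

```bash
python3 -c "
from h import *
go([624-70.4,244+15.2,220],167.8)
f=lambda i:cv2.resize(i,None,fx=2.5,fy=2.5,interpolation=cv2.INTER_CUBIC)
a=snapshot('scene')[140:320,100:260]; b=snapshot('top')[180:360,360:500]
cv2.imwrite('pics/lift.png',np.hstack([f(a),f(b)]))"
```

```text
t 6.05 tcp [ 487.2 -311.   230.2] rpy [-1.7976e+02  1.0000e-01  1.6798e+02] gap 12.9 F [-0.6 -1.4 -0. ]
shift tool [ 53.9 571.5   7.7] turn tool [-0.004  0.002  0.003] joints [ -37.5    3.9   89.2   -0.2   86.7 -115.5]
```

View pics/lift.png

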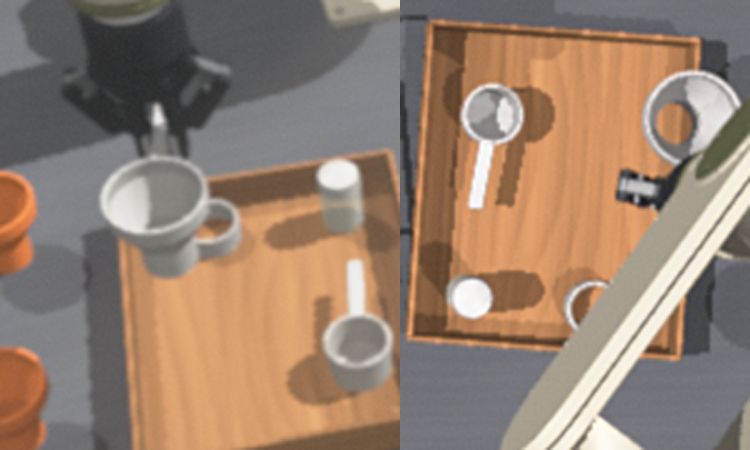

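The funnel is lifted clear and looks upright, with the handle in the jaws at scene crop (158,130). The cutter, cup and shaker haven't moved. Next I'll carry it over the rack.

Call:
servo_tool(motion=[[0, 2, 15, 0, 0, 0, 0], [0, 3, 30, 0, 0, 0, 0], [0, 4, 35, 0, 0, 0, 0], [0, 4, 35, 0, 0, 0, 0], [0, 4, 35, 0, 0, 0, 0], [0, 4, 35, 0, 0, 0, 0], [0, 4, 35, 0, 0, 0, 0], [0, 4, 35, 0, 0, 0, 0], [0, 4, 35, 0, 0, 0, 0], [0, 4, 35, 0, 0, 0, 0]])

```text
time: 7.15
tool_pos: [507.5, 33.0, 207.6]
tcp_rot: [179.8, -1.9, 167.6]
ft_force: [1.3, -0.4, -1.7]
finger_gap: 12.9
```

```bash
python3 -c "
from h import *
go([624-70.4,244+15.2,220],167.8)"
```

```text
t 7.15 tcp [507.5  33.  207.6] rpy [179.84  -1.86 167.61] gap 12.9 F [ 1.3 -0.4 -1.7]
shift tool [  3.9 230.8 -11.6] turn tool [ 0.003 -0.032 -0.003] joints [ -2.4  -4.3  99.8   0.5  86.3 -80.1]
```

Call:
servo_tool(motion=[[0, 0, 32, -5, 0, -0.01, 0], [0, 0, 32, -5, 0, -0.01, 0], [0, 0, 32, -4, 0, -0.01, 0], [0, 0, 30, -2, 0, -0.005, 0], [0, 0, 30, -1, 0, -0.002, 0], [0, 0, 25, 0, 0, 0, 0], [0, 0, 15, 0, 0, 0, 0], [0, 0, 0, 0, 0, 0, 0], [0, 0, 0, 0, 0, 0, 0]])

```text
time: 8.05
tool_pos: [536.3, 241.2, 207.7]
tcp_rot: [-179.7, -1.2, 168.1]
ft_force: [-0.4, 0.4, -1.4]
finger_gap: 13.1
```

```bash
python3 - <<'E'
from h import *
go([624-70.4,244+15.2,220],167.8)
S=snapshot('scene');T=snapshot('top')
cv2.imwrite('pics/s2.png',S);cv2.imwrite('pics/t2.png',T)
f=lambda i:cv2.resize(i,None,fx=2.5,fy=2.5,interpolation=cv2.INTER_CUBIC)
print(proj("scene",np.array([624,244,250])),proj("top",np.array([624,244,250])))
cv2.imwrite('pics/over.png',np.hstack([f(S[130:310,340:500]),f(T[130:310,140:280])]))
E
```

```text
t 8.05 tcp [536.3 241.2 207.7] rpy [-179.67   -1.19  168.12] gap 13.1 F [-0.4  0.4 -1.4]
shift tool [-13.   21.1 -12.7] turn tool [-0.006 -0.021  0.006] joints [ 19.    7.4  87.8   0.3  86.  -59.1]
(np.float64(442.6790682247953), np.float64(185.28607106226397)) (np.float64(205.44751551762113), np.float64(197.9365741784918))
```

View pics/over.png

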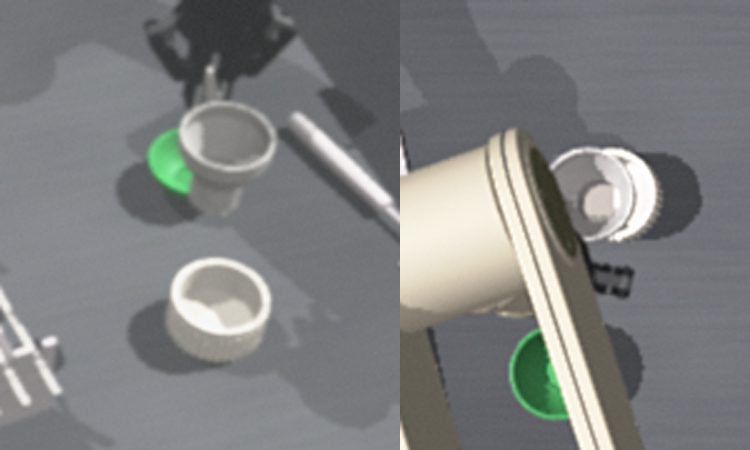

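Call:
servo_tool(motion=[[0, -9, 12, 0, -0.003, -0.011, 0.003], [0, -9, 10, 0, -0.003, -0.011, 0.003], [0, 0, 0, 0, 0, 0, 0], [0, 0, 0, 0, 0, 0, 0]])

```text
time: 8.55
tool_pos: [561.6, 257.1, 208.2]
tcp_rot: [179.9, 0.3, 167.5]
ft_force: [-0.6, 0.4, -0.5]
finger_gap: 12.8
```

```bash
cat > m.py <<'E'
from h import *
go([556.8,258.2,108],168)
s=sense(); zm=s["tool_pos"][2]-48.3+83
S=snapshot('scene');T=snapshot('top'); cv2.imwrite('pics/s3.png',S);cv2.imwrite('pics/t3.png',T)
est=s["tool_pos"]+np.array([67.6,-14.2,zm-s["tool_pos"][2]]); print("kinematic mouth",est.round(1))
vis=[]
for n,I in(("scene",S),("top",T)):
    u,v=proj(n,est); x0,y0=int(u)-35,int(v)-35
    g=cv2.cvtColor(I[y0:y0+70,x0:x0+70],cv2.COLOR_BGR2HSV)
    m=((g[...,1]<50)&(g[...,2]>105)).astype(np.uint8)
    c=max(cv2.findContours(m,cv2.RETR_EXTERNAL,cv2.CHAIN_APPROX_NONE)[0],key=cv2.contourArea)[:,0]+[x0,y0]
    o=I[y0:y0+70,x0:x0+70].copy(); cv2.polylines(o,[(c-[x0,y0]).reshape(-1,1,2)],True,(0,0,255)); 
    th=np.linspace(0,2*np.pi,60); q=np.array([proj(n,est+[40*np.cos(a),40*np.sin(a),0]) for a in th])
    for p in q: 
        r=np.round(p-[x0,y0]).astype(int); o[r[1]%70,r[0]%70]=(0,255,0)
    print(n,"est px",round(u,1),round(v,1),"box",x0,y0,"contour",c.min(0),c.max(0),"est rim",q.min(0).round(1),q.max(0).round(1))
    vis.append(cv2.resize(o,(390,390),interpolation=cv2.INTER_NEAREST))
cv2.imwrite('pics/m3.png',np.hstack(vis))
E
python3 m.py
```

```text
t 8.55 tcp [561.6 257.1 208.2] rpy [179.93   0.27 167.46] gap 12.8 F [-0.6  0.4 -0.5]
shift tool [ 5.400e+00 -1.000e-01  1.002e+02] turn tool [ 0.001  0.005 -0.009] joints [ 19.9  10.6  84.3  -0.1  84.9 -57.6]
kinematic mouth [629.2 242.9 242.9]
scene est px 442.7 189.5 box 407 154 contour [407 154] [476 223] est rim [423.5 176.2] [462.1 203.4]
top est px 206.7 195.9 box 171 160 contour [187 160] [240 229] est rim [188.  177.3] [225.3 214.6]
```

View pics/m3.png

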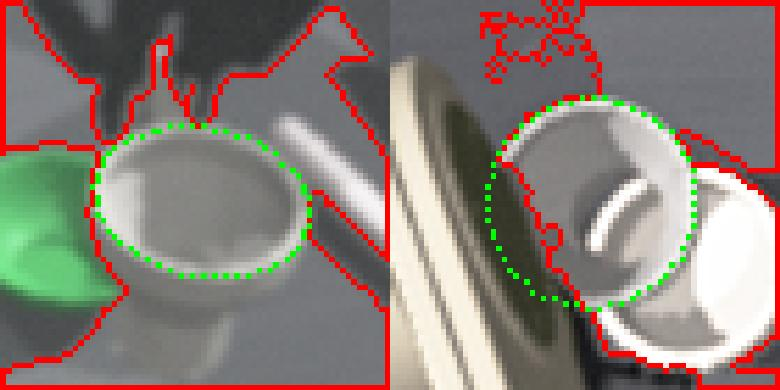

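The green dots are the rim predicted from the arm pose and grip offset. They lie on the real rim in both views to within about 1 px, so the funnel is upright and hasn't slipped. Next I'll centre it and descend in stages.

Call:
servo_tool(motion=[[0, 3, 0, 10, 0, 0.003, -0.005], [0, 2, 0, 20, 0, 0.002, -0.003], [0, 0, 0, 20, 0, 0, 0], [0, 0, 0, 15, 0, 0, 0], [0, 0, 0, 8, 0, 0, 0], [0, 0, 0, 3, 0, 0, 0], [0, 0, 0, 0, 0, 0, 0], [0, 0, 0, 0, 0, 0, 0]])

```text
time: 9.45
tool_pos: [555.1, 257.7, 128.1]
tcp_rot: [179.9, -0.1, 168.0]
ft_force: [0.2, -0.3, -0.8]
finger_gap: 12.9
```

```bash
python3 -c "
from h import *
go([556.8,258.2,108],168)"
```

```text
t 9.45 tcp [555.1 257.7 128.1] rpy [ 1.7992e+02 -7.0000e-02  1.6798e+02] gap 12.9 F [ 0.2 -0.3 -0.8]
shift tool [-1.5  0.8 20.1] turn tool [ 0.001 -0.001 -0.   ] joints [ 20.   13.2  89.8   0.1  77.  -58. ]
```

Call:
servo_tool(motion=[[0, -0.5, 0.5, 6, 0, 0, 0], [0, -0.5, 0, 6, 0, 0, 0], [0, 0, 0, 4, 0, 0, 0], [0, 0, 0, 2, 0, 0, 0], [0, 0, 0, 0, 0, 0, 0], [0, 0, 0, 0, 0, 0, 0], [0, 0, 0, 0, 0, 0, 0]])

```text
time: 10.15
tool_pos: [557.9, 258.6, 110.9]
tcp_rot: [179.8, 0.1, 168.0]
ft_force: [0.2, 0.3, -0.1]
finger_gap: 12.9
```

```bash
python3 m.py; python3 -c "
import cv2,numpy as np
m=cv2.imread('pics/m3.png'); s=cv2.imread('pics/s3.png')[170:300,370:500]
cv2.imwrite('pics/fin.png',np.hstack([cv2.resize(m,(640,320)),cv2.resize(s,(320,320),interpolation=2)])[:,160:] if 0 else cv2.resize(np.hstack([m,cv2.resize(s,(390,390),interpolation=2)]),(798,266)))"
```

```text
t 10.15 tcp [557.9 258.6 110.9] rpy [1.7981e+02 1.3000e-01 1.6798e+02] gap 12.9 F [ 0.2  0.3 -0.1]
shift tool [ 1.  -0.6  2.9] turn tool [ 0.003  0.002 -0.   ] joints [ 20.   14.4  90.3   0.1  75.1 -58. ]
kinematic mouth [625.5 244.4 145.6]
scene est px 435.0 219.3 box 400 184 contour [400 189] [469 253] est rim [416.9 206.2] [453.2 233. ]
top est px 215.3 202.6 box 180 167 contour [180 167] [249 236] est rim [198.1 185.4] [232.5 219.8]
```

View pics/fin.png

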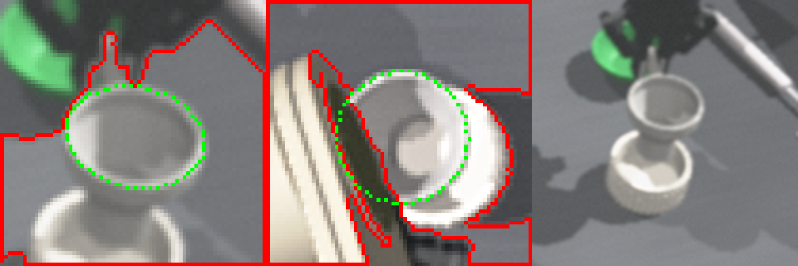

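The predicted rim matches in both views. The spout is about 22 mm above the ramekin's rim and about 1 mm off centre, and the ramekin hasn't moved. I'll let it settle, check, and hand in.

Call:
servo_tool(motion=[[0, 0, 0, 0, 0, 0, 0], [0, 0, 0, 0, 0, 0, 0], [0, 0, 0, 0, 0, 0, 0]])

```text
time: 10.55
tool_pos: [558.2, 258.7, 111.5]
tcp_rot: [179.8, 0.2, 168.0]
ft_force: [-0.4, 0.1, -0.2]
finger_gap: 12.5
```

```bash
python3 -c "
from h import *
go([556.8,258.2,108],168); print(np.round(sense()['qd'],2)); print(hand_in())"
```

```text
t 10.55 tcp [558.2 258.7 111.5] rpy [1.7977e+02 1.7000e-01 1.6798e+02] gap 12.5 F [-0.4  0.1 -0.2]
shift tool [ 1.3 -0.8  3.4] turn tool [ 0.004  0.003 -0.   ] joints [ 20.   14.4  90.3   0.1  75.1 -58. ]
[ 0.04 -0.21  0.04 -0.05 -0.07 -0.01]
the job is handed in; nothing more can be done
None
```

I picked the steel funnel out of the tray by its handle and carried it over the skewer rack. I handed in at 10.55 s with the gripper still holding it, motionless, above the white ramekin.

**Last checks:**
- **Centring and height:** by my estimate from the arm pose, the funnel's axis is about 1.5 mm from the ramekin's centre. The spout's end is about 23 mm above the rim.
- **Upright and still:** the tool is within 0.3° of vertical, and joint speeds were about zero. The rim predicted from the arm pose lay on the funnel's real rim in both cameras, to about 1 px.
- **Rest of the scene:** I saw no change in the other objects in the pictures I viewed. I did not re-measure their positions.

**What disagreed:**
- **Heights:** triangulation put the funnel mouth at 78 mm and the ramekin rim at 43.7 mm, against 83 and 45 mm from the text. I used the text heights.
- **Finger gap:** it reads about 13 mm on the 14 mm handle.
- **Grip:** the first grip sat about 4 mm high, so I gripped again before lifting. That grip came out about 8 mm below the handle's mid-height by the text's figures. The funnel did not slip or tilt during the carry.

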